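# Load the blue ink pot into the snug press holder

## Robot

A 6-joint arm with a two-finger parallel gripper is mounted at the origin on a cart in front of the work surface, level with it; the furniture and walls round the work are solid. World frame = base frame: x ahead of the robot, y to its left, z up, the work surface at z = 0. Lengths are in m, angles in rad, forces in N, time in s.
With the tool pointing down it reaches from about 0.325 to 0.85 m from the base axis. Payload 4.4 kg.
Tool frame: the origin (TCP) lies at the very end of the fingers, on their centre line; the grasp point (between the pads) lies pinch_z behind it (pinch_z is the distance from the TCP to the grasp point, in m); z points along the fingers, y is the line along which they close (so a half turn about z gives the same grasp; the last joint's range is limited). The gripper opens to 94 mm and grips with 3 to 60 N. Pads are 16 mm wide; open, the fingers measure 119 mm over their backs; the gripper's body (75 mm by 177 mm) begins 78 mm behind the grasp point.
Start: joints at [-1.435, 0.207, 1.542, -0, 1.393, -0.15], TCP at [0.163, -0.552, 0.205] pointing down, gripper open.
Joint ranges: [-2.73, 2.73], [-0.86, 2.22], [0.23, 2.46], [-1.11, 4.25], [0.08, 2.63], [-2.82, 2.82]. Speed limits (rad/s): [2.79, 2.79, 3.14, 3.14, 3.14, 3.14].

## Interface

Orientations are given as a unit quaternion [w, x, y, z].
In Python, from cell import observe, grab_frame, close_job, pinch_z gives the robot as it stands. The module is installed in compiled form; this text tells all that it offers.
- The arm moves only by the tool send_rows, never from a script. Its argument "increments" is a list of rows, each an object with "xyz": the shift along the tool's x, y, z as a fraction of full scale, a list of three; "twist": the turn about the tool's z as a fraction of full scale; "fingers": the finger opening in mm, from 0 to 94. In form: [{"xyz": [x, y, z], "twist": twist, "fingers": fingers}, ...]. A call has 1 to 5 rows; each row is the pose to reach, as a shift and turn from the pose commanded when the call began, along the tool's axes at that moment; what a row does not reach only later rows make up. Full scale, the value 1, is 15 cm for a shift and 45 degrees for a turn. A row lasts 1/10 s, in which the tool goes at most 50 mm and 8.59 degrees, less where a joint would pass 70% of its speed; a pose out of reach is approached as far as the arm can. A call with a number of a shift or a turn outside -1 to 1 is refused whole. A call with a gripper value outside its range is refused whole. The fingers move at their own pace and stop on an object; the grip force is fixed at half the most. Time passes only in rows, so rows that repeat a pose let the fingers close. It gives the time, the measured TCP pose, the force, the opening and the grip force at its end, in the units of the state.
- observe(): the state, without advancing time (a new reading comes with each control period).
- grab_frame(name): name is "scene" or "top" or "wrist"; returns a dict with "pixels" (384x512x3 uint8, blue, green, red), "depth" (384x512 float32, m along the optical axis (not along the pixel's ray), 0 where there is no reading), "camera_matrix" (3x3 intrinsics, pixels), "dist" ([k1, k2, p1, p2, k3] as OpenCV has them; the pictures are not rectified), "xyz" and "attitude" of the camera in the world; the wrist camera has in their place "mount" (4x4, takes a point from camera to tool coordinates, whose origin is the TCP and whose axes are the flange's). Camera axes: x right, y down, z forward; pixel columns grow to the right and rows downward; lengths in m; the calibration is good to about 2 mm. A picture is of the moment at which its call begins: read the wrist's pose just before it.
- close_job(): hands the job in; it is judged then, once.
The state is a dict: "time": time; "joints": joint angles; "dq": joint speeds; "joint_torque": joint torques, N m; "tool_pos": TCP position; "eef_rot": TCP orientation; "wrist_force": force on the tool from outside, world axes, zero at the start; "wrist_torque": the same for the moment, N m; "opening": finger opening in m; "finger_force": force on a finger pad.
Only numpy, scipy, OpenCV 4.12 (cv2) and the standard library are available. Lean on these libraries where they do the work, as an engineer would, in place of code of your own. Each camera call takes 0.05 s, during which the arm holds its last target. There are 200 camera calls.

## Task

Turn the ink carousel (there is a wing knob on top) until the blue-lidded pot stands at the red loading pointer, then take that pot out there and set it upright into the mouth of the holder. The sleeve is snug: work the pot down by twisting it as you press lightly, never ramming it straight in, until it sits fully home on the seat. Then swing the red clamp arm all the way over its lid and let go; leave the other two pots standing in their pockets.

Things in the scene. Friction and masses are not known exactly. Their poses are not given: they have to be found in the camera images.
- pot_blue_mid (a point): The pot to load: white round body, blue lid and blue band, 80 mm tall, upright; body 60 mm diameter (its lowest 14 mm taper to 57 mm, the very bottom edge to 52 mm), lid 62 mm diameter over the top 26 mm; about 0.3 kg. This point is on its axis at half height, 40 mm above its bottom and 40 mm below its top; z is the pot's axis.
- pot_yellow_mid (a point): Pot of the same shape and size with a yellow lid, to be left in its pocket. Point on its axis at half height.
- pot_black_mid (a point): Pot of the same shape and size with a black lid, to be left in its pocket. Point on its axis at half height.
- carousel_knob (a point): Centre of the carousel's black wing knob, on the disc's vertical turning axis: a bar 62 mm long (this frame's x), 16 mm thick (y), 32 mm tall, this point half-way up, 136 mm above the bench; pot lids reach 110 mm. The knob turns the disc, with a steady friction of about 0.1 N m; it stays where it is left.
- carousel_base: Fixed foot of the carousel; origin on the bench under the disc's axis, -x towards its red-tipped loading pointer (49 mm tall, 158 mm from the axis). The aluminium disc is 280 mm across, its top 30 mm above the bench; the pots stand on it in shallow grey rings (tops 46 mm above the bench), their axes 95 mm from the turning axis and 120 degrees apart.
- carousel_disc (a joint): Turning of the carousel disc from where it started, rad, positive anticlockwise seen from above; stops at +-1.7.
- loading_mark (a point): Where the axis of the blue pot must stand before it is taken out (15 mm is near enough): 95 mm from the carousel's axis, on the line to the red-tipped pointer, on the robot's side. Point at the height of the pots' middle. Does not turn with the disc.
- holder_seat (a point): Centre of the holder's seat (floor), 14 mm above the bench; z up, x towards the clamp's post. The seat is a sprung cushion (3 N/mm after 4.5 N preload, 3 mm travel). A pot fully home has its middle 40 mm above this point and its top 80 mm above it.
- holder_rim (a point): Centre of the mouth of the aluminium sleeve (blue rim), 44 mm above the bench: 65 mm bore, 86 mm outside. From 6 mm below it four orange spring grips, 59 mm apart, clasp the pot. Pushed straight the pot needs 30 to 40 N, which is ramming; while it is twisted so that its wall slides round faster than down, 5 to 15 N and 0.5 to 1.3 N m do, turning either way. Grip it by the lid.
- clamp (a joint): Angle of the red clamp arm, rad: 0 = closed over the pot's lid (stop), about 1.5 = swung aside; it turns clockwise seen from above to open. Stays where it is left (friction 0.05 N m).
- clamp_peg (a point): The black upright peg on the clamp arm: 14 mm diameter, 33 mm of it standing above the arm; this point is on its axis, 17 mm below its top and 126 mm above the bench. It is 85 mm from the pivot; when closed it is above the centre of the seat. The arm's underside passes 3.5 mm above a pot that is fully home and strikes one that is not.
- clamp_pivot (a point): Point on the vertical pivot axis of the clamp arm, at the height of clamp_peg; 85 mm from the seat's axis.
- sleeve (a joint): How far the floating sleeve (with grips, seat, and the points holder_seat and holder_rim) is pressed down, m. Its spring holds it up (0) to about 16 N, then it sinks 1 mm per 5 N. It must never be down 2 mm (26 N): that is ramming.
Things that resemble listed ones, but are neither listed nor needed, are in the scene too. Of the things that look like the part that bears pot_black_mid, the larger one is meant.

How it is judged:
On the way, in this order (a step that is already met when the one before it is completed fails the run):
1. the blue pot, still in its pocket, stands at the loading pointer with the carousel at rest (horizontal distance between pot_blue_mid and loading_mark below 0.015 m and height (world z) of pot_blue_mid below 0.076 m and velocity of joint carousel_disc between -0.05 and 0.05 rad/s), for 0.2 s.
2. the blue pot is lifted out of its pocket (height (world z) of pot_blue_mid above 0.095 m and horizontal distance between pot_blue_mid and loading_mark below 0.06 m), for 0.1 s.
3. the blue pot is started upright in the mouth of the holder (horizontal distance between pot_blue_mid and holder_seat below 0.005 m and z of pot_blue_mid in the frame of holder_seat between 0.048 and 0.07 m and angle between pot_blue_mid's own z axis and vertical below 0.15 rad), for 0.05 s.
4. the blue pot is down on the seat, the clamp still open (horizontal distance between pot_blue_mid and holder_seat below 0.004 m and z of pot_blue_mid in the frame of holder_seat below 0.042 m and value of joint clamp above 0.9 rad), for 0.2 s.
At the end, for the whole second after the job is handed in: The blue pot stands upright in the holder within 4 mm of its axis and within 2 mm of fully home on the seat, the clamp arm is closed over it to within 0.15 rad, and the yellow and black pots stand upright in their pockets (horizontal distance between pot_blue_mid and holder_seat below 0.004 m and z of pot_blue_mid in the frame of holder_seat below 0.042 m and angle between pot_blue_mid's own z axis and vertical below 0.06 rad and value of joint clamp below 0.15 rad and horizontal distance between pot_yellow_mid and carousel_knob between 0.085 and 0.105 m and horizontal distance between pot_black_mid and carousel_knob between 0.085 and 0.105 m and height (world z) of each of pot_yellow_mid, pot_black_mid below 0.074 m and angle between each of pot_yellow_mid, pot_black_mid's own z axis and vertical below 0.1 rad); the robot touches nothing.
It fails at once if the pot is rammed: the floating sleeve is pressed 2 mm down (value of joint sleeve above 0.002 m).
It fails at once if another pot is tipped or lifted (angle between any of pot_yellow_mid, pot_black_mid's own z axis and vertical above 0.3 rad or height (world z) of any of pot_yellow_mid, pot_black_mid above 0.09 m).
It also fails if it takes over 72 s, if anything falls off the work surface, if the arm or the gripper's body presses on something with over 40 N, if the wrist force passes 120 N, or if a joint passes its speed limit or range.

## Working session

There is one attempt and no reset: what is moved stays moved. The work goes in short steps, Python scripts to look and compute and a tool call to move; the robot and the scene stay as the last step left them, time stands still between calls to the robot, and variables do not carry over. Pictures are saved under pics/ and viewed, at most 10 in all, crops included, and the job is handed in when it is done.

Besides the shell and the picture viewer there is one more tool, called after ">>>" by a JSON object that holds its "method" and its "body", one argument or row to a line. send_rows: Moves the arm, as the interface text tells. Its arguments: {"type":"object","properties":{"increments":{"type":"array"}},"required":["increments"]}

```bash
mkdir -p pics; cat > h.py <<'E'
import numpy as np, cv2, pickle
from cell import observe, grab_frame, close_job, pinch_z
from scipy.spatial.transform import Rotation as R
def rot(q): return R.from_quat([q[1],q[2],q[3],q[0]]).as_matrix()
def grab(n):
    s=observe(); f=grab_frame(n)
    if n=="wrist":
        T=np.eye(4);T[:3,:3]=rot(s["eef_rot"]);T[:3,3]=s["tool_pos"];f["T"]=T@np.array(f["mount"])
    else:
        T=np.eye(4);a=np.array(f["attitude"]);T[:3,:3]=a if a.shape==(3,3) else rot(a);T[:3,3]=f["xyz"];f["T"]=T
    return f
def cloud(f):
    h,w=f["depth"].shape;u,v=np.meshgrid(np.arange(w),np.arange(h))
    p=cv2.undistortPoints(np.stack([u,v],-1).reshape(-1,1,2).astype(np.float64),np.array(f["camera_matrix"]),np.array(f["dist"])).reshape(h,w,2)
    P=np.concatenate([p,np.ones((h,w,1))],-1)*f["depth"][...,None]
    return P@f["T"][:3,:3].T+f["T"][:3,3]
E
python3 - <<'E'
from h import *
print(observe(),pinch_z)
for n in("scene","top"):
    f=grab(n);pickle.dump(f,open(n+".pkl","wb"));cv2.imwrite(f"pics/{n}0.png",f["pixels"]);print(n,f["xyz"],f["attitude"])
E
```

```text
{'time': 0.0, 'joints': array([-1.43447080e+00,  2.07414343e-01,  1.54291803e+00,  3.21409744e-05,
        1.39351452e+00, -1.50495787e-01]), 'dq': array([ 1.07918388e-03,  4.26606830e-05,  7.59850656e-04,  3.97235841e-04,
        1.36364799e-03, -1.48732352e-03]), 'joint_torque': array([-1.55077018e-03, -3.70882130e+01, -2.81414902e+01,  6.96710357e-02,
        3.60040285e-02, -1.58983271e-04]), 'tool_pos': array([ 0.16256261, -0.55071036,  0.20431108]), 'eef_rot': array([-1.12698246e-03,  9.89734083e-01,  1.42916668e-01,  2.38007556e-05]), 'wrist_force': array([ 0.26271837, -0.20419427,  0.08941777]), 'wrist_torque': array([-0.00928349, -0.00723268,  0.01077758]), 'finger_force': 0.0, 'opening': 0.09364503412368029} 0.0188
scene [0.05017381 0.43991589 0.89811904] [ 0.13280753 -0.44779437  0.84282668 -0.26736782]
top [0.41140561 0.11254103 1.26721795] [-0.03472781  0.71294075 -0.69947702  0.03523294]
```

View pics/top0.png

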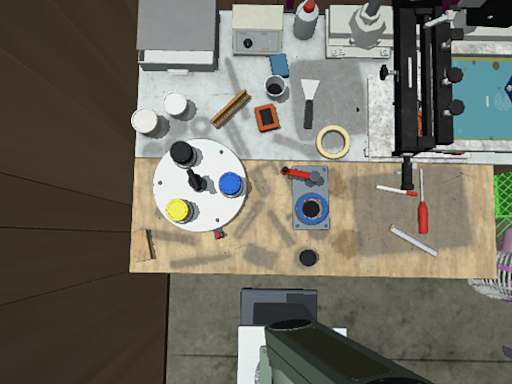

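View pics/scene0.png

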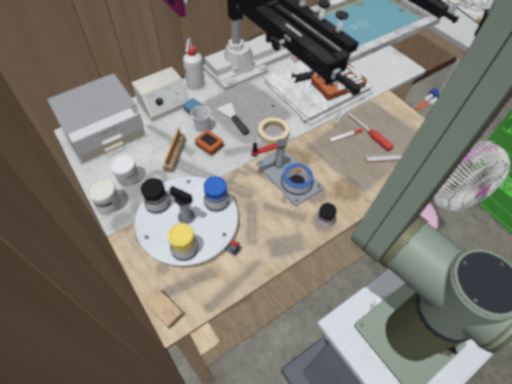

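```bash
python3 - <<'E'
from h import *
f=pickle.load(open("top.pkl","rb"))
cv2.imwrite("pics/top_crop.png",cv2.resize(f["pixels"][130:275,140:340],None,fx=4,fy=4,interpolation=cv2.INTER_CUBIC))
C=cloud(f)
for n,(u,v) in dict(knob=(195,180),blue=(231,184),yellow=(177,210),black=(182,153),pointer=(219,234),rim=(312,196),redarm=(297,174),armend=(285,171),post=(316,178),disc=(165,190),smallblack=(308,257)).items(): print(n,C[v,u].round(3))
E
```

```text
knob [0.56  0.277 0.15 ]
blue [0.555 0.183 0.112]
yellow [0.48  0.331 0.107]
black [0.641 0.322 0.109]
pointer [0.417 0.217 0.05 ]
rim [ 0.533 -0.052  0.045]
redarm [ 0.588 -0.001  0.105]
armend [0.592 0.034 0.13 ]
post [ 0.577 -0.054  0.109]
disc [0.544 0.383 0.031]
smallblack [ 0.356 -0.039  0.061]
```

View pics/top_crop.png

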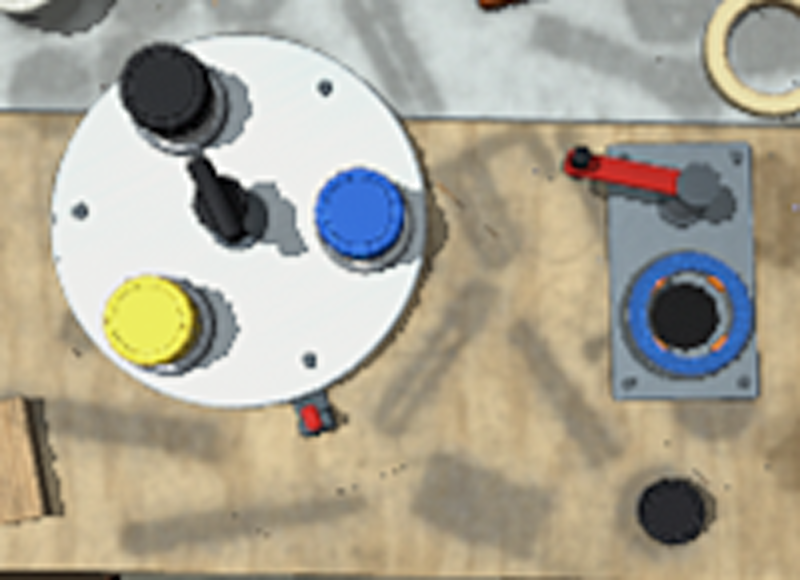

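```bash
cat >> h.py <<'E'
def circ(P):
    import cv2
    A=np.c_[2*P,np.ones(len(P))];s=np.linalg.lstsq(A,(P**2).sum(1),rcond=None)[0]
    return s[:2],np.sqrt(s[2]+s[:2]@s[:2])
E
python3 - <<'E'
from h import *
for n in("top","scene"):
    f=pickle.load(open(n+".pkl","rb"));C=cloud(f);hsv=cv2.cvtColor(f["pixels"],cv2.COLOR_BGR2HSV);H,S,V=[hsv[...,i].astype(int) for i in range(3)]
    x,y,z=C[...,0],C[...,1],C[...,2]
    def near(a,b,r): return (f["depth"]>0)&(np.hypot(x-a,y-b)<r)
    def enc(m):
        p=C[m][:,:2].astype(np.float32);c,r=cv2.minEnclosingCircle(p);return np.round(c,4),round(r,4),np.round(p.mean(0),4),m.sum(),np.median(C[m][:,2]).round(4)
    print(n)
    d=near(.56,.28,.2)&(abs(z-.03)<.006)&(S<60)&(V>150); print("disc",enc(d))
    for k,(a,b) in dict(blue=(.555,.183),yellow=(.48,.331),black=(.641,.322)).items(): print(k,enc(near(a,b,.05)&(z>.1)))
    m=near(.56,.28,.06)&(z>.135);print("knob",enc(m),cv2.fitLine(C[m][:,:2].astype(np.float32),cv2.DIST_L2,0,.01,.01).ravel())
    m=near(.417,.217,.04)&((H<8)|(H>172))&(S>130);print("ptr",enc(m))
    m=near(.515,-.05,.06)&(H>95)&(H<125)&(S>130);print("rim",enc(m))
    m=near(.515,-.05,.07)&(abs(z-.044)<.003);print("rimz",enc(m))
    m=near(.593,.034,.025)&(z>.112);print("peg",enc(m))
    m=near(.577,-.054,.03)&(z>.06);print("post",enc(m))
    m=near(.585,-.01,.09)&((H<8)|(H>172))&(S>130);print("arm",enc(m),cv2.fitLine(C[m][:,:2].astype(np.float32),cv2.DIST_L2,0,.01,.01).ravel())
E
```

```text
top
disc (array([0.592, 0.28 ]), 0.1683, array([0.5599, 0.2824], dtype=float32), np.int64(4484), np.float64(0.0299))
blue (array([0.5609, 0.1887]), 0.0316, array([0.5602, 0.1884], dtype=float32), np.int64(396), np.float64(0.109))
yellow (array([0.4827, 0.3331]), 0.0315, array([0.4824, 0.3326], dtype=float32), np.int64(402), np.float64(0.1089))
black (array([0.6465, 0.3284]), 0.0315, array([0.6463, 0.3281], dtype=float32), np.int64(387), np.float64(0.1085))
knob (array([0.5631, 0.284 ]), 0.031, array([0.5624, 0.2823], dtype=float32), np.int64(145), np.float64(0.151)) [0.8814728  0.4722348  0.5624161  0.28227118]
ptr (array([0.4164, 0.2221]), 0.0088, array([0.4159, 0.2219], dtype=float32), np.int64(23), np.float64(0.0489))
rim (array([ 0.5   , -0.0555]), 0.0484, array([ 0.4995, -0.0525], dtype=float32), np.int64(325), np.float64(0.0445))
rimz (array([ 0.5168, -0.0491]), 0.0614, array([ 0.4995, -0.0517], dtype=float32), np.int64(272), np.float64(0.0443))
peg (array([0.5987, 0.0308]), 0.0119, array([0.5971, 0.0358], dtype=float32), np.int64(30), np.float64(0.1408))
post (array([ 0.5848, 
[... 915 characters left out ...]
8, array([0.4167, 0.2236], dtype=float32), np.int64(23), np.float64(0.0486))
rim (array([ 0.4985, -0.0511]), 0.0433, array([ 0.495 , -0.0454], dtype=float32), np.int64(182), np.float64(0.0444))
rimz (array([ 0.5177, -0.0477]), 0.0628, array([ 0.5011, -0.05  ], dtype=float32), np.int64(300), np.float64(0.0443))
peg (array([0.5979, 0.0361]), 0.0081, array([0.5966, 0.0382], dtype=float32), np.int64(50), np.float64(0.1323))
post (array([ 0.5853, -0.0434]), 0.0196, array([ 0.5801, -0.0431], dtype=float32), np.int64(172), np.float64(0.1066))
arm (array([0.5878, 0.0054]), 0.0376, array([0.5902, 0.0043], dtype=float32), np.int64(108), np.float64(0.1079)) [0.1309464  0.99138945 0.59024197 0.00429647]
```

```bash
cat >> h.py <<'E'
def plan(*wps, s=None):
    """wps: (x,y,z,yaw_deg of tool x); print per-call full-scale numbers"""
    s=s or observe(); p=np.array(s["tool_pos"]); m=rot(s["eef_rot"]); a=np.arctan2(m[1,0],m[0,0])
    for w in wps:
        b=np.radians(w[3]); Rz=np.array([[np.cos(a),np.sin(a),0],[np.sin(a),-np.cos(a),0],[0,0,-1]])
        d=Rz.T@(np.array(w[:3])-p)/.15; t=-((b-a+np.pi)%(2*np.pi)-np.pi)/np.radians(45)
        print(d.round(3).tolist(),"tw",round(t,3)); p=np.array(w[:3]); a=b
E
python3 - <<'E'
from h import *
f=grab("wrist");print(np.array(f["mount"]).round(3),f["camera_matrix"])
plan((.28,-.43,.25,16.4),(.36,-.3,.27,16.4),(.40,-.18,.28,16.4),(.43,-.05,.28,16.4))
E
```

```text
[[ 0.    -0.964 -0.267  0.077]
 [ 1.     0.     0.     0.   ]
 [-0.    -0.267  0.964 -0.178]
 [ 0.     0.     0.     1.   ]] [[292.76124047   0.         254.18552797]
 [  0.         292.76124047 196.53629632]
 [  0.           0.           1.        ]]
[0.979, -0.552, -0.303] tw 0.001
[0.756, -0.681, -0.133] tw -0.0
[0.482, -0.692, -0.067] tw -0.0
[0.437, -0.775, 0.0] tw -0.0
```

>>> {"method": "send_rows", "body": {
  "increments": [
    {"xyz": [0.98, -0.55, -0.3], "twist": 0, "fingers": 94},
    {"xyz": [0.98, -0.55, -0.3], "twist": 0, "fingers": 94},
    {"xyz": [0.98, -0.55, -0.3], "twist": 0, "fingers": 94},
    {"xyz": [0.98, -0.55, -0.3], "twist": 0, "fingers": 94}
  ]
}}

```text
time: 0.55
tool_pos: [0.2824, -0.4285, 0.2514]
eef_rot: [0.0, 0.99, 0.144, 0.001]
wrist_force: [0.2, -0.4, 1.1]
opening: 0.0937
finger_force: 0.0
```

>>> {"method": "send_rows", "body": {
  "increments": [
    {"xyz": [0.76, -0.68, -0.13], "twist": 0, "fingers": 94},
    {"xyz": [0.76, -0.68, -0.13], "twist": 0, "fingers": 94},
    {"xyz": [0.76, -0.68, -0.13], "twist": 0, "fingers": 94},
    {"xyz": [0.76, -0.68, -0.13], "twist": 0, "fingers": 94}
  ]
}}

```text
time: 0.95
tool_pos: [0.3632, -0.2967, 0.2708]
eef_rot: [-0.0, 0.989, 0.146, 0.001]
wrist_force: [0.3, -0.3, 0.4]
opening: 0.0942
finger_force: 0.0
```

>>> {"method": "send_rows", "body": {
  "increments": [
    {"xyz": [0.6, -0.69, -0.07], "twist": 0, "fingers": 94},
    {"xyz": [0.6, -0.69, -0.07], "twist": 0, "fingers": 94},
    {"xyz": [0.6, -0.69, -0.07], "twist": 0, "fingers": 94},
    {"xyz": [0.6, -0.69, -0.07], "twist": 0, "fingers": 94}
  ]
}}

```text
time: 1.35
tool_pos: [0.4189, -0.1732, 0.2806]
eef_rot: [-0.0, 0.989, 0.146, 0.0]
wrist_force: [-0.3, 0.0, 0.1]
opening: 0.0938
finger_force: 0.0
```

>>> {"method": "send_rows", "body": {
  "increments": [
    {"xyz": [0.44, -0.78, 0], "twist": 0, "fingers": 94},
    {"xyz": [0.44, -0.78, 0], "twist": 0, "fingers": 94},
    {"xyz": [0.44, -0.78, 0], "twist": 0, "fingers": 94},
    {"xyz": [0.44, -0.78, 0], "twist": 0, "fingers": 94},
    {"xyz": [0.44, -0.78, 0], "twist": 0, "fingers": 94}
  ]
}}

```text
time: 1.85
tool_pos: [0.4479, -0.046, 0.28]
eef_rot: [0.0, 0.99, 0.143, -0.001]
wrist_force: [0.5, 0.9, 0.4]
opening: 0.0937
finger_force: 0.0
```

```bash
python3 - <<'E'
from h import *
f=grab("wrist");s=observe();print(s["time"],s["tool_pos"],s["eef_rot"],s["joints"])
pickle.dump(f,open("w1.pkl","wb"));cv2.imwrite("pics/w1.png",f["pixels"])
C=cloud(f);hsv=cv2.cvtColor(f["pixels"],cv2.COLOR_BGR2HSV);H,S,V=[hsv[...,i].astype(int) for i in range(3)]
m=(H>95)&(H<125)&(S>130)&(abs(C[...,2]-.044)<.006)&(C[...,1]<.05)
p=C[m][:,:2].astype(np.float32);print("rim",cv2.minEnclosingCircle(p),p.mean(0),np.median(C[m][:,2]))
m=(abs(C[...,0]-.597)<.03)&(abs(C[...,1]-.037)<.03)&(C[...,2]>.115);p=C[m][:,:2].astype(np.float32)
if m.sum():print("peg",cv2.minEnclosingCircle(p),p.mean(0),np.percentile(C[m][:,2],95))
m=(np.hypot(C[...,0]-.583,C[...,1]+.045)<.03)&(C[...,2]>.095);p=C[m][:,:2].astype(np.float32)
if m.sum():print("post",cv2.minEnclosingCircle(p),p.mean(0),np.percentile(C[m][:,2],[5,50,95]))
E
```

```text
1.9 [ 0.44780963 -0.0465306   0.28006824] [ 3.85766968e-04  9.89808287e-01  1.42404796e-01 -5.29202373e-04] [-2.95298979e-01 -1.18003729e-01  1.72603452e+00 -1.14849167e-03
  1.53419293e+00  9.89758579e-01]
rim ((0.49810731410980225, -0.05140900984406471), 0.044470179826021194) [ 0.49891916 -0.05124756] 0.042617393016467275
peg ((0.5968738198280334, 0.03495672717690468), 0.0068146283738315105) [0.59598905 0.03425405] 0.14096806034505044
post ((0.5833233594894409, -0.03930151090025902), 0.02443551830947399) [ 0.58373857 -0.04086854] [0.10426559 0.1075936  0.10929972]
```

View pics/w1.png

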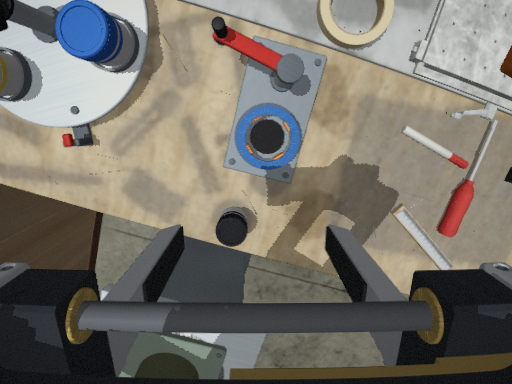

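```bash
python3 - <<'E'
from h import *
plan((.48,.08,.26,22),(.52,.19,.22,28.5),(.563,.2833,.18,28.5))
E
```

```text
[0.444, -0.749, 0.134] tw -0.125
[0.522, -0.58, 0.267] tw -0.144
[0.549, -0.41, 0.267] tw -0.0
```

>>> {"method": "send_rows", "body": {
  "increments": [
    {"xyz": [0.44, -0.75, 0.13], "twist": -0.12, "fingers": 45},
    {"xyz": [0.44, -0.75, 0.13], "twist": -0.12, "fingers": 45},
    {"xyz": [0.44, -0.75, 0.13], "twist": -0.12, "fingers": 45},
    {"xyz": [0.44, -0.75, 0.13], "twist": -0.12, "fingers": 45}
  ]
}}

```text
time: 2.3
tool_pos: [0.4796, 0.0823, 0.2598]
eef_rot: [-0.0, 0.982, 0.19, -0.001]
wrist_force: [0.0, -0.3, 0.6]
opening: 0.0656
finger_force: 0.0
```

>>> {"method": "send_rows", "body": {
  "increments": [
    {"xyz": [0.52, -0.58, 0.27], "twist": -0.15, "fingers": 45},
    {"xyz": [0.52, -0.58, 0.27], "twist": -0.15, "fingers": 45},
    {"xyz": [0.52, -0.58, 0.27], "twist": -0.15, "fingers": 45},
    {"xyz": [0.52, -0.58, 0.27], "twist": -0.15, "fingers": 45}
  ]
}}

```text
time: 2.7
tool_pos: [0.5198, 0.1906, 0.2185]
eef_rot: [0.0, 0.969, 0.247, -0.002]
wrist_force: [-0.6, -1.1, 0.4]
opening: 0.0452
finger_force: 0.0
```

>>> {"method": "send_rows", "body": {
  "increments": [
    {"xyz": [0.55, -0.41, 0.26], "twist": 0, "fingers": 45},
    {"xyz": [0.55, -0.41, 0.26], "twist": 0, "fingers": 45},
    {"xyz": [0.55, -0.41, 0.26], "twist": 0, "fingers": 45},
    {"xyz": [0.55, -0.41, 0.26], "twist": 0, "fingers": 45},
    {"xyz": [0.55, -0.41, 0.26], "twist": 0, "fingers": 45}
  ]
}}

```text
time: 3.2
tool_pos: [0.5632, 0.2822, 0.1824]
eef_rot: [0.001, 0.969, 0.246, 0.0]
wrist_force: [0.7, -0.2, -0.2]
opening: 0.0452
finger_force: 0.0
```

```bash
python3 - <<'E'
from h import *
s=observe();m=rot(s["eef_rot"]);print(s["tool_pos"],np.degrees(np.arctan2(m[1,0],m[0,0])),s["joints"])
plan((.563,.2833,.119,28.5))
E
```

```text
[0.56322093 0.28223992 0.18236217] 28.467030282940737 [ 3.27952268e-01  3.39364833e-01  1.42310762e+00 -1.24780125e-03
  1.37875105e+00  1.40214323e+00]
[0.002, -0.007, 0.422] tw -0.001
```

Descend, close, then turn 66° clockwise seen from above (positive twist about tool z = 1.47 full scale).

>>> {"method": "send_rows", "body": {
  "increments": [
    {"xyz": [0, -0.005, 0.3], "twist": 0, "fingers": 45},
    {"xyz": [0, -0.005, 0.42], "twist": 0, "fingers": 45},
    {"xyz": [0, -0.005, 0.42], "twist": 0, "fingers": 10},
    {"xyz": [0, -0.005, 0.42], "twist": 0, "fingers": 10},
    {"xyz": [0, -0.005, 0.42], "twist": 0, "fingers": 10}
  ]
}}

```text
time: 3.7
tool_pos: [0.5603, 0.2824, 0.1167]
eef_rot: [0.002, 0.969, 0.246, -0.003]
wrist_force: [-1.1, -5.3, -14.1]
opening: 0.0388
finger_force: 30.0
```

>>> {"method": "send_rows", "body": {
  "increments": [
    {"xyz": [0, 0, 0], "twist": 0, "fingers": 10},
    {"xyz": [0, 0, 0], "twist": 0, "fingers": 10},
    {"xyz": [0, 0, 0], "twist": 0, "fingers": 10}
  ]
}}

```text
time: 4.0
tool_pos: [0.5603, 0.2824, 0.1167]
eef_rot: [0.002, 0.969, 0.247, -0.003]
wrist_force: [-1.4, -6.7, -13.2]
opening: 0.0385
finger_force: 30.0
```

>>> {"method": "send_rows", "body": {
  "increments": [
    {"xyz": [0, 0, 0], "twist": 0.1, "fingers": 10},
    {"xyz": [0, 0, 0], "twist": 0.2, "fingers": 10},
    {"xyz": [0, 0, 0], "twist": 0.3, "fingers": 10},
    {"xyz": [0, 0, 0], "twist": 0.4, "fingers": 10},
    {"xyz": [0, 0, 0], "twist": 0.5, "fingers": 10}
  ]
}}

```text
time: 4.5
tool_pos: [0.5599, 0.2837, 0.1167]
eef_rot: [0.001, 0.999, 0.051, -0.003]
wrist_force: [-2.5, -3.0, -13.8]
opening: 0.039
finger_force: 30.0
```

```bash
python3 - <<'E'
from h import *
f=grab("wrist");cv2.imwrite("pics/w2.png",f["pixels"]);g=grab("scene")
C=cloud(g);hsv=cv2.cvtColor(g["pixels"],cv2.COLOR_BGR2HSV);H,S=hsv[...,0],hsv[...,1]
m=(H>95)&(H<125)&(S>130)&(abs(C[...,2]-.109)<.008);p=C[m][:,:2].astype(np.float32)
c,r=cv2.minEnclosingCircle(p);print(c,r,np.degrees(np.arctan2(c[1]-.2833,c[0]-.563)))
s=observe();print(s["wrist_force"],s["wrist_torque"],s["opening"])
E
```

```text
(0.5215113162994385, 0.1988133043050766) 0.030402282252907753 -116.15416166832206
[ -3.61063629  -5.29989179 -14.35733804] [-0.79344492  0.62955316  0.0686909 ] 0.03838275057101747
```

View pics/w2.png

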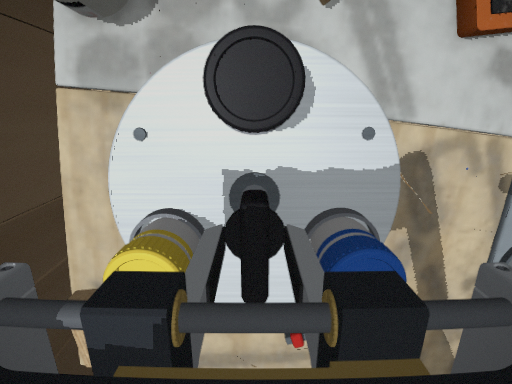

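>>> {"method": "send_rows", "body": {
  "increments": [
    {"xyz": [0, 0, 0], "twist": 0.12, "fingers": 10},
    {"xyz": [0, 0, 0], "twist": 0.24, "fingers": 10},
    {"xyz": [0, 0, 0], "twist": 0.36, "fingers": 10},
    {"xyz": [0, 0, 0], "twist": 0.48, "fingers": 10},
    {"xyz": [0, 0, 0], "twist": 0.6, "fingers": 10}
  ]
}}

```text
time: 5.1
tool_pos: [0.5601, 0.2854, 0.1167]
eef_rot: [0.001, 0.983, -0.182, -0.002]
wrist_force: [-2.3, -1.0, -16.1]
opening: 0.0385
finger_force: 30.0
```

>>> {"method": "send_rows", "body": {
  "increments": [
    {"xyz": [0, 0, 0], "twist": 0.12, "fingers": 10},
    {"xyz": [0, 0, 0], "twist": 0.24, "fingers": 10},
    {"xyz": [0, 0, 0], "twist": 0.33, "fingers": 10},
    {"xyz": [0, 0, 0], "twist": 0.33, "fingers": 10},
    {"xyz": [0, 0, 0], "twist": 0.33, "fingers": 10}
  ]
}}

```text
time: 5.6
tool_pos: [0.5606, 0.2861, 0.1168]
eef_rot: [0.0, 0.952, -0.306, -0.002]
wrist_force: [-0.9, 2.7, -20.0]
opening: 0.0387
finger_force: 30.0
```

```bash
cat >> h.py <<'E'
def lid(n="scene",lo=95,hi=125):
    g=grab(n);C=cloud(g);hsv=cv2.cvtColor(g["pixels"],cv2.COLOR_BGR2HSV);H,S=hsv[...,0],hsv[...,1]
    m=(H>lo)&(H<hi)&(S>130)&(abs(C[...,2]-.109)<.008);p=C[m][:,:2].astype(np.float32)
    c,r=cv2.minEnclosingCircle(p);print(n,c,r,np.degrees(np.arctan2(c[1]-.2833,c[0]-.563)));return c
E
python3 - <<'E'
from h import *
lid();lid("top");s=observe();print(s["joints"],s["wrist_force"],s["tool_pos"])
E
```

```text
scene (0.4752013683319092, 0.24541175365447998) 0.02988147735595703 -156.65807659381858
top (0.4762134552001953, 0.24269066751003265) 0.030212484300136566 -154.9240728036298
[3.33339391e-01 4.01425037e-01 1.48137060e+00 2.22272200e-03
 1.26180278e+00 2.52585600e+00] [ -2.60390598   3.99563338 -22.36687789] [0.56059637 0.28609955 0.11678189]
```

>>> {"method": "send_rows", "body": {
  "increments": [
    {"xyz": [0, 0, 0], "twist": 0, "fingers": 60},
    {"xyz": [0, 0, 0], "twist": 0, "fingers": 60},
    {"xyz": [0, 0, 0], "twist": 0, "fingers": 60}
  ]
}}

```text
time: 6.0
tool_pos: [0.5668, 0.2863, 0.124]
eef_rot: [-0.003, 0.952, -0.307, 0.005]
wrist_force: [0.2, -0.2, -0.8]
opening: 0.0582
finger_force: 0.0
```

>>> {"method": "send_rows", "body": {
  "increments": [
    {"xyz": [0, 0, -0.2], "twist": 0, "fingers": 60},
    {"xyz": [0, 0, -0.5], "twist": 0, "fingers": 60},
    {"xyz": [0, 0, -0.6], "twist": 0, "fingers": 94},
    {"xyz": [0, 0, -0.6], "twist": 0, "fingers": 94}
  ]
}}

```text
time: 6.4
tool_pos: [0.5662, 0.2864, 0.2151]
eef_rot: [-0.004, 0.952, -0.307, 0.005]
wrist_force: [0.7, -0.3, 0.2]
opening: 0.0728
finger_force: 0.0
```

```bash
python3 - <<'E'
from h import *
c=lid();d=lid("top");lid("top",20,35);s=observe();print(s["time"],s["wrist_force"],s["tool_pos"])
f=grab("wrist");pickle.dump(f,open("w3.pkl","wb"))
plan((.513,.263,.21,6),(.4755,.246,.15,22.4),(.4755,.246,.081,22.4))
E
```

```text
scene (0.47527608275413513, 0.24414709210395813) 0.03074522130191326 -155.947854497587
top (0.5332135558128357, 0.23116302490234375) 0.07898556441068649 -119.73981679581307
top (0.5677551627159119, 0.37919533252716064) 0.030030671507120132 87.1611988916458
6.55 [-0.02910099  0.52117842 -1.01533163] [0.56160837 0.28496615 0.20726289]
[-0.175, 0.306, -0.025] tw -0.928
[-0.26, 0.087, 0.4] tw -0.364
[0.0, 0.0, 0.46] tw -0.0
```

>>> {"method": "send_rows", "body": {
  "increments": [
    {"xyz": [-0.17, 0.3, 0], "twist": -0.93, "fingers": 94},
    {"xyz": [-0.17, 0.3, 0], "twist": -0.93, "fingers": 94},
    {"xyz": [-0.17, 0.3, 0], "twist": -0.93, "fingers": 94},
    {"xyz": [-0.17, 0.3, 0], "twist": -0.93, "fingers": 94},
    {"xyz": [-0.17, 0.3, 0], "twist": -0.93, "fingers": 94}
  ]
}}

```text
time: 7.1
tool_pos: [0.5138, 0.2632, 0.2059]
eef_rot: [0.001, 0.998, 0.056, -0.002]
wrist_force: [0.4, 0.3, -0.2]
opening: 0.0941
finger_force: 0.0
```

>>> {"method": "send_rows", "body": {
  "increments": [
    {"xyz": [-0.26, 0.09, 0.3], "twist": -0.36, "fingers": 94},
    {"xyz": [-0.26, 0.09, 0.3], "twist": -0.36, "fingers": 94},
    {"xyz": [-0.26, 0.09, 0.3], "twist": -0.36, "fingers": 94},
    {"xyz": [-0.26, 0.09, 0.3], "twist": -0.36, "fingers": 94},
    {"xyz": [-0.26, 0.09, 0.3], "twist": -0.36, "fingers": 94}
  ]
}}

```text
time: 7.6
tool_pos: [0.4798, 0.2468, 0.1647]
eef_rot: [-0.0, 0.981, 0.192, 0.002]
wrist_force: [-0.3, 0.2, 0.3]
opening: 0.0937
finger_force: 0.0
```

```bash
python3 - <<'E'
from h import *
s=observe();m=rot(s["eef_rot"]);print(s["tool_pos"],np.degrees(np.arctan2(m[1,0],m[0,0])),s["joints"],m[:,2])
f=grab("wrist");C=cloud(f);hsv=cv2.cvtColor(f["pixels"],cv2.COLOR_BGR2HSV);H,S=hsv[...,0],hsv[...,1]
cv2.imwrite("pics/w4.png",f["pixels"])
m=(H>95)&(H<125)&(S>130)&(abs(C[...,2]-.109)<.006);p=C[m][:,:2].astype(np.float32);c,r=cv2.minEnclosingCircle(p);print(c,r,m.sum())
lid()
plan((.4755,.244,.081,22.4))
E
```

```text
[0.47976794 0.24680121 0.16468094] 22.175630548644236 [ 3.14659963e-01  1.66904231e-01  1.67589361e+00 -3.65723844e-06
  1.29570930e+00  1.49841986e+00] [ 2.93510378e-03  9.51596575e-04 -9.99995240e-01]
(0.5541499257087708, 0.23161998391151428) 0.10943331569433212 3934
scene (0.47419628500938416, 0.24565176665782928) 0.029416939243674278 -157.02553936905136
[-0.033, 0.007, 0.559] tw -0.004
```

View pics/w4.png

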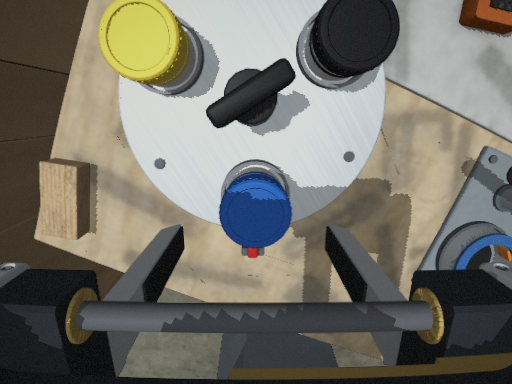

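>>> {"method": "send_rows", "body": {
  "increments": [
    {"xyz": [-0.03, 0.005, 0.3], "twist": 0, "fingers": 94},
    {"xyz": [-0.03, 0.005, 0.45], "twist": 0, "fingers": 94},
    {"xyz": [-0.03, 0.005, 0.56], "twist": 0, "fingers": 94},
    {"xyz": [-0.03, 0.005, 0.56], "twist": 0, "fingers": 94}
  ]
}}

```text
time: 8.1
tool_pos: [0.4727, 0.2434, 0.0775]
eef_rot: [0.0, 0.981, 0.193, -0.002]
wrist_force: [-0.2, -0.3, -0.7]
opening: 0.0937
finger_force: 0.0
```

>>> {"method": "send_rows", "body": {
  "increments": [
    {"xyz": [0, 0, 0], "twist": 0, "fingers": 50},
    {"xyz": [0, 0, 0], "twist": 0, "fingers": 50},
    {"xyz": [0, 0, 0], "twist": 0, "fingers": 50},
    {"xyz": [0, 0, 0], "twist": 0, "fingers": 50},
    {"xyz": [0, 0, 0], "twist": 0, "fingers": 50}
  ]
}}

```text
time: 8.6
tool_pos: [0.4747, 0.244, 0.0804]
eef_rot: [-0.0, 0.981, 0.193, 0.001]
wrist_force: [-0.2, -0.4, 1.9]
opening: 0.0618
finger_force: 30.0
```

```bash
python3 - <<'E'
from h import *
s=observe();print(s["tool_pos"],s["opening"],s["finger_force"],s["wrist_force"])
f=grab("wrist");C=cloud(f);hsv=cv2.cvtColor(f["pixels"],cv2.COLOR_BGR2HSV);H,S=hsv[...,0],hsv[...,1]
m=((H>95)&(H<125)&(S>130)&(abs(C[...,2]-.109)<.006)&(np.hypot(C[...,0]-.475,C[...,1]-.245)<.05))
p=C[m][:,:2].astype(np.float32);print(cv2.minEnclosingCircle(p),m.sum());lid()
E
```

```text
[0.47472149 0.24401196 0.08037786] 0.06177673252525978 30.000513195991516 [-0.19281117 -0.4351031   1.86620386]
((0.4762357771396637, 0.24450968205928802), 0.03212461993098259) 8553
scene (0.4719436466693878, 0.24079270660877228) 0.0312485471367836 -154.9757033304376
```

>>> {"method": "send_rows", "body": {
  "increments": [
    {"xyz": [0, 0, -0.05], "twist": 0, "fingers": 50},
    {"xyz": [0, 0, -0.2], "twist": 0, "fingers": 50},
    {"xyz": [0, 0, -0.4], "twist": 0, "fingers": 50},
    {"xyz": [0, 0, -0.55], "twist": 0, "fingers": 50},
    {"xyz": [0, 0, -0.55], "twist": 0, "fingers": 50}
  ]
}}

```text
time: 9.2
tool_pos: [0.4764, 0.2446, 0.1653]
eef_rot: [-0.0, 0.981, 0.193, 0.003]
wrist_force: [0.1, 0.4, -2.6]
opening: 0.0616
finger_force: 30.0
```

```bash
python3 - <<'E'
from h import *
s=observe();print(s["tool_pos"],s["opening"],s["wrist_force"])
plan((.48,.13,.163,22.4),(.49,.02,.163,22.4),(.499,-.0513,.155,22.4))
E
```

```text
[0.47636    0.24464247 0.16532824] 0.06162898407730571 [ 0.0694717   0.43749836 -2.60751549]
[-0.267, 0.716, 0.016] tw -0.003
[-0.218, 0.703, 0.0] tw -0.0
[-0.126, 0.462, 0.053] tw -0.0
```

>>> {"method": "send_rows", "body": {
  "increments": [
    {"xyz": [-0.13, 0.36, 0], "twist": 0, "fingers": 50},
    {"xyz": [-0.27, 0.72, 0], "twist": 0, "fingers": 50},
    {"xyz": [-0.38, 1.0, 0], "twist": 0, "fingers": 50},
    {"xyz": [-0.38, 1.0, 0], "twist": 0, "fingers": 50}
  ]
}}

```text
time: 9.6
tool_pos: [0.4765, 0.0792, 0.1599]
eef_rot: [0.001, 0.982, 0.191, -0.002]
wrist_force: [-0.2, 0.2, -3.6]
opening: 0.0615
finger_force: 30.0
```

>>> {"method": "send_rows", "body": {
  "increments": [
    {"xyz": [-0.1, 0.3, 0.02], "twist": 0, "fingers": 50},
    {"xyz": [-0.2, 0.6, 0.03], "twist": 0, "fingers": 50},
    {"xyz": [-0.23, 0.88, 0.05], "twist": 0, "fingers": 50},
    {"xyz": [-0.23, 0.88, 0.05], "twist": 0, "fingers": 50},
    {"xyz": [-0.23, 0.88, 0.05], "twist": 0, "fingers": 50}
  ]
}}

```text
time: 10.1
tool_pos: [0.4952, -0.0518, 0.1528]
eef_rot: [-0.001, 0.981, 0.192, -0.001]
wrist_force: [-0.6, 0.7, -3.4]
opening: 0.0613
finger_force: 30.0
```

```bash
python3 - <<'E'
from h import *
s=observe();p=s["tool_pos"];print(p,s["opening"],s["wrist_force"],s["joints"],rot(s["eef_rot"])[:,2])
for n in("wrist","scene","top"):
    f=grab(n);C=cloud(f);hsv=cv2.cvtColor(f["pixels"],cv2.COLOR_BGR2HSV);H,S=hsv[...,0],hsv[...,1]
    nr=np.hypot(C[...,0]-p[0],C[...,1]-p[1])<.055
    m=(H>95)&(H<125)&(S>130)&nr&(C[...,2]>p[2]+.022)
    if m.sum(): q=C[m][:,:2].astype(np.float32);print(n,"lid",cv2.minEnclosingCircle(q),np.median(C[m][:,2]),m.sum())
    m=(H>95)&(H<125)&(S>130)&(np.hypot(C[...,0]-.499,C[...,1]+.051)<.055)&(abs(C[...,2]-.044)<.005)
    if m.sum(): 
        q=C[m][:,:2].astype(np.float32);rr=np.hypot(q[:,0]-.499,q[:,1]+.051);print(n,"rim",circ(q[rr>.039]),m.sum())
cv2.imwrite("pics/w5.png",grab("scene")["pixels"])
plan((.499,-.0513,.155,22.4))
E
```

```text
[ 0.4951801  -0.05179499  0.15276715] 0.06128881003526015 [-0.62217072  0.66176272 -3.37277339] [-2.78825703e-01  9.66320177e-02  1.78182979e+00  8.96034178e-04
  1.26673364e+00  9.04956549e-01] [-0.00322823  0.00181346 -0.99999314]
wrist lid ((0.5126223564147949, -0.04719207063317299), 0.04700272157788277) 0.17991123071173298 8710
wrist rim (array([ 0.49886211, -0.05110481]), np.float64(0.04175322610407633)) 1658
scene lid ((0.4826028347015381, -0.053046297281980515), 0.023103022947907448) 0.1818988527617239 83
scene rim (array([ 0.49867749, -0.05057182]), np.float64(0.040284804659783166)) 134
top lid ((0.4855535328388214, -0.027481654658913612), 0.03524893894791603) 0.3133438998109085 6
top rim (array([ 0.5296666 , -0.03502663]), np.float64(0.008650975823918753)) 3
[0.018, 0.015, -0.008] tw -0.0
```

```bash
python3 - <<'E'
from h import *
s=observe();p=s["tool_pos"];M=rot(s["eef_rot"])
f=grab("wrist");C=cloud(f);hsv=cv2.cvtColor(f["pixels"],cv2.COLOR_BGR2HSV);H,S=hsv[...,0],hsv[...,1]
m=((H>95)&(H<125)&(S>100)&(abs(C[...,2]-.181)<.005)).astype(np.uint8)
n,l,st,_=cv2.connectedComponentsWithStats(m);k=1+st[1:,4].argmax();q=(C[l==k]-p)@M
print(n,st[k],np.percentile(q,[0.2,1,99,99.8],axis=0).round(4))
mask=(l==k);b=mask&~cv2.erode(mask.astype(np.uint8),np.ones((3,3))).astype(bool);e=(C[b]-p)@M;e=e[abs(e[:,1])<.022]
print("lid circle tool",circ(e[:,:2]))
q=e[:,:2];c,r=circ(q);g=abs(np.hypot(*(q-c).T)-r)<.0015;print(circ(q[g]),g.sum(),len(g)); print(s["tool_pos"])
E
```

```text
5 [ 199  198  112  102 8639] [[-0.027  -0.0306 -0.0297]
 [-0.0253 -0.0289 -0.0293]
 [ 0.032   0.029  -0.0233]
 [ 0.0329  0.0306 -0.0224]]
lid circle tool (array([0.00373739, 0.00156197]), np.float64(0.025470547991505745))
(array([0.00389294, 0.00217343]), np.float64(0.025371381109007145)) 20 413
[ 0.49565268 -0.05026921  0.15383273]
```

View pics/w5.png

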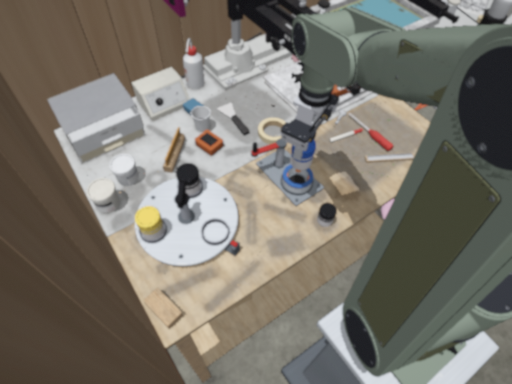

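```bash
python3 - <<'E'
from h import *
plan((.497,-.0518,.1,22.4),(.497,-.0518,.086,22.4))
E
```

```text
[0.004, 0.012, 0.36] tw 0.0
[0.0, 0.0, 0.093] tw -0.0
```

>>> {"method": "send_rows", "body": {
  "increments": [
    {"xyz": [0.004, 0.012, 0.15], "twist": 0, "fingers": 50},
    {"xyz": [0.004, 0.012, 0.3], "twist": 0, "fingers": 50},
    {"xyz": [0.004, 0.012, 0.36], "twist": 0, "fingers": 50},
    {"xyz": [0.004, 0.012, 0.36], "twist": 0, "fingers": 50},
    {"xyz": [0.004, 0.012, 0.36], "twist": 0, "fingers": 50}
  ]
}}

```text
time: 10.85
tool_pos: [0.498, -0.053, 0.1011]
eef_rot: [0.0, 0.981, 0.194, 0.0]
wrist_force: [0.9, 0.3, -2.4]
opening: 0.0617
finger_force: 30.0
```

>>> {"method": "send_rows", "body": {
  "increments": [
    {"xyz": [0, 0, 0], "twist": 0, "fingers": 50}
  ]
}}

```text
time: 10.95
tool_pos: [0.4987, -0.0534, 0.1018]
eef_rot: [0.001, 0.981, 0.193, 0.001]
wrist_force: [0.6, 1.0, -3.3]
opening: 0.0615
finger_force: 30.0
```

```bash
python3 - <<'E'
from h import *
s=observe();print(s["time"],s["tool_pos"],s["wrist_force"],s["wrist_torque"])
plan((.497,-.0518,.086,22.4))
E
```

```text
10.95 [ 0.49870431 -0.05336693  0.10180041] [ 0.60413496  0.97272735 -3.29294292] [-0.02801502  0.03125193 -0.01828649]
[-0.007, -0.014, 0.105] tw -0.002
```

>>> {"method": "send_rows", "body": {
  "increments": [
    {"xyz": [-0.005, -0.008, 0.03], "twist": 0, "fingers": 50},
    {"xyz": [-0.005, -0.008, 0.07], "twist": 0, "fingers": 50},
    {"xyz": [-0.005, -0.008, 0.1], "twist": 0, "fingers": 50},
    {"xyz": [-0.005, -0.008, 0.1], "twist": 0, "fingers": 50},
    {"xyz": [-0.005, -0.008, 0.1], "twist": 0, "fingers": 50}
  ]
}}

```text
time: 11.45
tool_pos: [0.4962, -0.0524, 0.0852]
eef_rot: [-0.0, 0.981, 0.193, -0.0]
wrist_force: [-0.2, 0.2, -3.2]
opening: 0.0619
finger_force: 30.0
```

```bash
python3 - <<'E'
from h import *
s=observe();p=s["tool_pos"];M=rot(s["eef_rot"]);print(s["time"],p,s["wrist_force"],s["wrist_torque"],s["opening"])
f=grab("wrist");cv2.imwrite("pics/w6.png",f["pixels"]);s=observe();print(s["tool_pos"],s["wrist_force"])
E
```

```text
11.45 [ 0.49615842 -0.05235582  0.08516279] [-0.24144202  0.23667554 -3.2267961 ] [-0.00064833 -0.0353346   0.0058234 ] 0.06191035191279373
[ 0.49629122 -0.0524719   0.08534062] [-0.46694377 -0.05964448 -2.34871363]
```

View pics/w6.png

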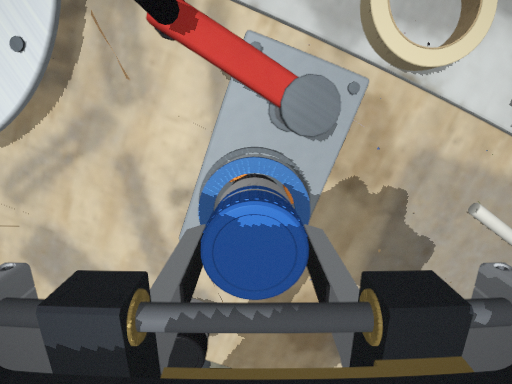

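>>> {"method": "send_rows", "body": {
  "increments": [
    {"xyz": [0, 0.002, 0.002], "twist": -0.17, "fingers": 50},
    {"xyz": [0.001, 0.003, 0.01], "twist": -0.34, "fingers": 50},
    {"xyz": [0.001, 0.005, 0.018], "twist": -0.51, "fingers": 50},
    {"xyz": [0.002, 0.007, 0.026], "twist": -0.68, "fingers": 50},
    {"xyz": [0.003, 0.008, 0.026], "twist": -0.85, "fingers": 50}
  ]
}}

```text
time: 12.0
tool_pos: [0.4974, -0.0532, 0.0816]
eef_rot: [-0.0, 0.862, 0.506, 0.0]
wrist_force: [0.6, 0.5, -3.2]
opening: 0.0615
finger_force: 30.0
```

>>> {"method": "send_rows", "body": {
  "increments": [
    {"xyz": [0, 0.002, 0.004], "twist": -0.17, "fingers": 50},
    {"xyz": [0.001, 0.003, 0.012], "twist": -0.34, "fingers": 50},
    {"xyz": [0.001, 0.005, 0.02], "twist": -0.51, "fingers": 50},
    {"xyz": [0.002, 0.007, 0.028], "twist": -0.68, "fingers": 50},
    {"xyz": [0.003, 0.008, 0.028], "twist": -0.85, "fingers": 50}
  ]
}}

```text
time: 12.5
tool_pos: [0.4992, -0.0534, 0.0778]
eef_rot: [0.0, 0.649, 0.761, 0.001]
wrist_force: [0.6, -0.5, -1.6]
opening: 0.0616
finger_force: 30.0
```

```bash
python3 - <<'E'
from h import *
s=observe();print(s["tool_pos"],s["wrist_force"],s["wrist_torque"],s["joints"][5],s["opening"],rot(s["eef_rot"])[:,2])
E
```

```text
[ 0.49919781 -0.05335284  0.07775013] [ 0.60362426 -0.46987778 -1.60239741] [ 0.18593398 -0.27300568 -0.2507606 ] -0.43795400033765675 0.06158067265173208 [ 1.43074142e-03  6.64045754e-04 -9.99998756e-01]
```

>>> {"method": "send_rows", "body": {
  "increments": [
    {"xyz": [0, 0.002, 0.005], "twist": -0.17, "fingers": 50},
    {"xyz": [0.001, 0.003, 0.013], "twist": -0.34, "fingers": 50},
    {"xyz": [0.001, 0.005, 0.022], "twist": -0.51, "fingers": 50},
    {"xyz": [0.002, 0.007, 0.031], "twist": -0.68, "fingers": 50},
    {"xyz": [0.003, 0.008, 0.032], "twist": -0.85, "fingers": 50}
  ]
}}

```text
time: 13.0
tool_pos: [0.5007, -0.0528, 0.0743]
eef_rot: [0.001, 0.365, 0.931, 0.001]
wrist_force: [-1.4, 1.5, 4.5]
opening: 0.0616
finger_force: 30.0
```

```bash
python3 - <<'E'
from h import *
s=observe();print(s["tool_pos"],s["wrist_force"],s["wrist_torque"],s["joints"][5],s["opening"],rot(s["eef_rot"])[:,2])
E
```

```text
[ 0.50072907 -0.05275305  0.07428058] [-1.36146097  1.47349617  4.54169758] [ 0.33276132  0.26566262 -0.98939001] -1.10207595168295 0.06164023582954714 [ 0.00204369  0.00101194 -0.9999974 ]
```

>>> {"method": "send_rows", "body": {
  "increments": [
    {"xyz": [0, 0.002, 0.004], "twist": -0.17, "fingers": 50},
    {"xyz": [0.001, 0.003, 0.012], "twist": -0.34, "fingers": 50},
    {"xyz": [0.001, 0.005, 0.02], "twist": -0.51, "fingers": 50},
    {"xyz": [0.002, 0.007, 0.028], "twist": -0.68, "fingers": 50},
    {"xyz": [0.003, 0.008, 0.03], "twist": -0.85, "fingers": 50}
  ]
}}

```text
time: 13.5
tool_pos: [0.5018, -0.0517, 0.071]
eef_rot: [0.002, 0.04, 0.999, 0.0]
wrist_force: [-1.8, 2.4, 6.7]
opening: 0.0615
finger_force: 30.0
```

```bash
python3 - <<'E'
from h import *
s=observe();print(s["tool_pos"],s["wrist_force"],s["wrist_torque"],s["joints"][5],s["opening"],rot(s["eef_rot"])[:,2])
E
```

```text
[ 0.50175792 -0.05167727  0.07096376] [-1.84651101  2.38949566  6.67692366] [ 0.53562556  0.46734646 -0.61434612] -1.7675550794432087 0.061527612906233806 [ 3.05851826e-03  6.78532251e-04 -9.99995093e-01]
```

>>> {"method": "send_rows", "body": {
  "increments": [
    {"xyz": [0, -0.002, 0], "twist": 0.17, "fingers": 50},
    {"xyz": [0.001, -0.003, 0.006], "twist": 0.34, "fingers": 50},
    {"xyz": [0.001, -0.005, 0.014], "twist": 0.51, "fingers": 50},
    {"xyz": [0.002, -0.007, 0.022], "twist": 0.68, "fingers": 50},
    {"xyz": [0.003, -0.008, 0.026], "twist": 0.85, "fingers": 50}
  ]
}}

```text
time: 14.0
tool_pos: [0.5012, -0.0531, 0.0663]
eef_rot: [0.002, 0.367, 0.93, 0.0]
wrist_force: [-1.2, 1.8, 4.2]
opening: 0.0618
finger_force: 30.0
```

```bash
python3 - <<'E'
from h import *
s=observe();p=s["tool_pos"];print(p,s["wrist_force"],s["wrist_torque"],s["joints"][5],s["opening"],rot(s["eef_rot"])[:,2])
for n in("wrist","scene"):
    f=grab(n);C=cloud(f);hsv=cv2.cvtColor(f["pixels"],cv2.COLOR_BGR2HSV);H,S=hsv[...,0],hsv[...,1]
    nr=np.hypot(C[...,0]-.499,C[...,1]+.051)<.02
    m=(H>95)&(H<125)&(S>100)&nr&(C[...,2]>.08)&(C[...,2]<.12)
    if m.sum():print(n,m.sum(),np.percentile(C[m][:,2],[10,50,90]))
E
```

```text
[ 0.50116733 -0.05312377  0.06626423] [-1.19942593  1.78713101  4.20661663] [0.29384225 0.17674649 0.92314053] -1.0956761878861507 0.061760034432345935 [ 0.00294003 -0.00111966 -0.99999505]
wrist 3535 [0.0924576  0.09320578 0.09394924]
scene 124 [0.09323968 0.09513419 0.09662386]
```

>>> {"method": "send_rows", "body": {
  "increments": [
    {"xyz": [0, -0.002, 0.002], "twist": 0.17, "fingers": 50},
    {"xyz": [0.001, -0.003, 0.007], "twist": 0.34, "fingers": 50},
    {"xyz": [0.001, -0.005, 0.012], "twist": 0.51, "fingers": 50},
    {"xyz": [0.002, -0.007, 0.017], "twist": 0.68, "fingers": 50},
    {"xyz": [0.003, -0.008, 0.018], "twist": 0.85, "fingers": 50}
  ]
}}

```text
time: 14.6
tool_pos: [0.4998, -0.0536, 0.0634]
eef_rot: [0.001, 0.651, 0.759, 0.0]
wrist_force: [-1.1, 2.0, 6.0]
opening: 0.0616
finger_force: 30.0
```

```bash
cat > st.py <<'E'
from h import *
s=observe();p=s["tool_pos"];print(p,s["wrist_force"],s["wrist_torque"],s["joints"][5],s["opening"],rot(s["eef_rot"])[:,2])
for n in("wrist","scene"):
    f=grab(n);C=cloud(f);hsv=cv2.cvtColor(f["pixels"],cv2.COLOR_BGR2HSV);H,S=hsv[...,0],hsv[...,1]
    nr=np.hypot(C[...,0]-.499,C[...,1]+.051)<.02
    m=(H>95)&(H<125)&(S>100)&nr&(C[...,2]>.08)&(C[...,2]<.12)
    if m.sum():print(n,m.sum(),np.percentile(C[m][:,2],[10,50,90]))
E
python3 st.py
```

```text
[ 0.49980112 -0.05356521  0.06335499] [-1.10114619  1.98738446  5.98461295] [0.33595989 0.26540851 1.02394759] -0.4311847118250885 0.06161134836789566 [ 2.44842808e-03 -9.53444509e-04 -9.99996548e-01]
wrist 3542 [0.08955845 0.09031245 0.09105053]
scene 123 [0.09072455 0.09225204 0.09396197]
```

>>> {"method": "send_rows", "body": {
  "increments": [
    {"xyz": [0, -0.002, 0.002], "twist": 0.17, "fingers": 50},
    {"xyz": [0.001, -0.003, 0.005], "twist": 0.34, "fingers": 50},
    {"xyz": [0.001, -0.005, 0.008], "twist": 0.51, "fingers": 50},
    {"xyz": [0.001, -0.006, 0.008], "twist": 0.6, "fingers": 50},
    {"xyz": [0.001, -0.006, 0.008], "twist": 0.6, "fingers": 50}
  ]
}}

```text
time: 15.2
tool_pos: [0.4987, -0.0534, 0.0624]
eef_rot: [0.001, 0.81, 0.587, 0.001]
wrist_force: [-2.1, 2.3, 7.7]
opening: 0.0613
finger_force: 30.0
```

```bash
python3 st.py
```

```text
[ 0.49869258 -0.05339128  0.06239635] [-2.09733585  2.31922013  7.71093013] [0.34723755 0.5687273  0.15836351] 0.03694018822969122 0.061320963360944364 [ 1.92726501e-03 -3.92401925e-04 -9.99998066e-01]
wrist 3550 [0.08864378 0.08938139 0.09012218]
scene 69 [0.08970301 0.09119177 0.09275236]
```

>>> {"method": "send_rows", "body": {
  "increments": [
    {"xyz": [0, 0, 0], "twist": 0, "fingers": 94},
    {"xyz": [0, 0, 0], "twist": 0, "fingers": 94},
    {"xyz": [0, 0, 0], "twist": 0, "fingers": 94},
    {"xyz": [0, 0, 0], "twist": 0, "fingers": 94}
  ]
}}

```text
time: 15.7
tool_pos: [0.4975, -0.0536, 0.0601]
eef_rot: [0.0, 0.81, 0.586, -0.0]
wrist_force: [1.1, 0.7, 0.0]
opening: 0.0903
finger_force: 0.0
```

>>> {"method": "send_rows", "body": {
  "increments": [
    {"xyz": [0, 0, -0.15], "twist": 0, "fingers": 94},
    {"xyz": [0, 0, -0.4], "twist": 0, "fingers": 94},
    {"xyz": [0, 0, -0.7], "twist": 0, "fingers": 94},
    {"xyz": [0, 0, -0.8], "twist": 0, "fingers": 94},
    {"xyz": [0, 0, -0.8], "twist": 0, "fingers": 94}
  ]
}}

```text
time: 16.2
tool_pos: [0.5, -0.0542, 0.1836]
eef_rot: [0.003, 0.81, 0.586, 0.002]
wrist_force: [-0.3, -0.6, -0.2]
opening: 0.0941
finger_force: 0.0
```

```bash
python3 - <<'E'
from h import *
s=observe();p=s["tool_pos"];m=rot(s["eef_rot"]);print(p,np.degrees(np.arctan2(m[1,0],m[0,0])),s["joints"])
for n in("wrist","scene"):
    f=grab(n);C=cloud(f);hsv=cv2.cvtColor(f["pixels"],cv2.COLOR_BGR2HSV);H,S=hsv[...,0],hsv[...,1]
    m=(H>95)&(H<125)&(S>100)&(np.hypot(C[...,0]-.499,C[...,1]+.051)<.045)&(C[...,2]>.084)&(C[...,2]<.11)
    if m.sum():print(n,"lid",m.sum(),np.percentile(C[m][:,2],[10,50,90]),cv2.minEnclosingCircle(C[m][:,:2].astype(np.float32)))
    m=(H>95)&(H<125)&(S>100)&(np.hypot(C[...,0]-.499,C[...,1]+.051)<.055)&(abs(C[...,2]-.044)<.006)
    if m.sum():print(n,"rim z",np.median(C[m][:,2]))
    m=(np.hypot(C[...,0]-.597,C[...,1]-.0355)<.025)&(C[...,2]>.12);q=C[m]
    if m.sum():print(n,"peg",m.sum(),cv2.minEnclosingCircle(q[:,:2].astype(np.float32)),q.max(0))
    m=((H<8)|(H>172))&(S>130)&(abs(C[...,2]-.107)<.01)&(C[...,1]<.06)
    if m.sum():print(n,"arm",cv2.fitLine(C[m][:,:2].astype(np.float32),cv2.DIST_HUBER,0,.01,.01).ravel())
E
```

```text
[ 0.49999659 -0.05423838  0.18363897] 71.7861847406505 [-2.80278619e-01  6.71756232e-02  1.74588993e+00 -3.36819808e-05
  1.32117536e+00  3.76215231e-02]
wrist lid 3156 [0.08860841 0.08978829 0.09119738] ((0.4992824196815491, -0.05106155201792717), 0.031519681215286255)
wrist rim z 0.04275024246489709
wrist peg 438 ((0.5973083972930908, 0.035082101821899414), 0.007454987149685621) [0.60394236 0.04230013 0.14202561]
wrist arm [0.11689053 0.9931448  0.59035563 0.00556701]
scene lid 324 [0.08875458 0.09163918 0.0938688 ] ((0.4993623197078705, -0.049828629940748215), 0.031333956867456436)
scene rim z 0.044155158749695
scene peg 40 ((0.5973551869392395, 0.03803456574678421), 0.006191822234541178) [0.6048796  0.04306875 0.14458028]
scene arm [0.11817771 0.99299246 0.5901824  0.00434759]
```

```bash
python3 - <<'E'
from h import *
plan((.597,.036,.185,81))
E
```

```text
[0.775, 0.447, -0.037] tw -0.205
```

>>> {"method": "send_rows", "body": {
  "increments": [
    {"xyz": [0.77, 0.44, -0.03], "twist": -0.2, "fingers": 30},
    {"xyz": [0.77, 0.44, -0.03], "twist": -0.2, "fingers": 30},
    {"xyz": [0.77, 0.44, -0.03], "twist": -0.2, "fingers": 30},
    {"xyz": [0.77, 0.44, -0.03], "twist": -0.2, "fingers": 30},
    {"xyz": [0.77, 0.44, -0.03], "twist": -0.2, "fingers": 30}
  ]
}}

```text
time: 16.8
tool_pos: [0.5947, 0.036, 0.1818]
eef_rot: [-0.002, 0.761, 0.648, -0.002]
wrist_force: [-0.0, -0.1, 0.4]
opening: 0.0577
finger_force: 0.0
```

>>> {"method": "send_rows", "body": {
  "increments": [
    {"xyz": [0, 0, 0], "twist": 0, "fingers": 30},
    {"xyz": [0, 0, 0], "twist": 0, "fingers": 30}
  ]
}}

```text
time: 17.0
tool_pos: [0.5951, 0.0347, 0.1839]
eef_rot: [-0.001, 0.762, 0.648, -0.001]
wrist_force: [-0.4, -0.2, -0.3]
opening: 0.0417
finger_force: 0.0
```

```bash
python3 - <<'E'
from h import *
s=observe();m=rot(s["eef_rot"]);print(s["tool_pos"],np.degrees(np.arctan2(m[1,0],m[0,0])),s["joints"],s["opening"])
plan((.597,.036,.118,81))
f=grab("wrist");cv2.imwrite("pics/w7.png",f["pixels"])
E
```

```text
[0.59505747 0.03473131 0.1839014 ] 80.71062454935334 [-8.66812730e-02  2.69591539e-01  1.50981981e+00 -2.49045405e-04
  1.36407270e+00  7.55006224e-02] 0.04173501051042289
[0.01, 0.011, 0.439] tw -0.006
```

View pics/w7.png

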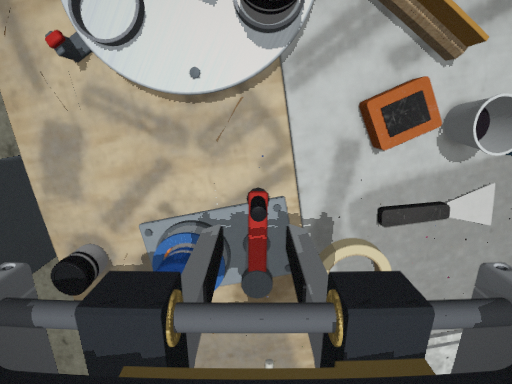

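>>> {"method": "send_rows", "body": {
  "increments": [
    {"xyz": [0.01, 0.01, 0.2], "twist": 0, "fingers": 32},
    {"xyz": [0.01, 0.01, 0.35], "twist": 0, "fingers": 32},
    {"xyz": [0.01, 0.01, 0.43], "twist": 0, "fingers": 32},
    {"xyz": [0.01, 0.01, 0.43], "twist": 0, "fingers": 20},
    {"xyz": [0.01, 0.01, 0.43], "twist": 0, "fingers": 20}
  ]
}}

```text
time: 17.55
tool_pos: [0.5984, 0.0365, 0.121]
eef_rot: [0.0, 0.762, 0.648, 0.0]
wrist_force: [-0.4, 0.5, 0.1]
opening: 0.0212
finger_force: 0.0
```

>>> {"method": "send_rows", "body": {
  "increments": [
    {"xyz": [-0.006, -0.079, 0], "twist": -0.18, "fingers": 20},
    {"xyz": [-0.022, -0.156, 0], "twist": -0.36, "fingers": 20},
    {"xyz": [-0.05, -0.23, 0], "twist": -0.54, "fingers": 20},
    {"xyz": [-0.087, -0.3, 0], "twist": -0.72, "fingers": 20},
    {"xyz": [-0.134, -0.364, 0], "twist": -0.9, "fingers": 20}
  ]
}}

```text
time: 18.05
tool_pos: [0.5422, 0.0259, 0.1225]
eef_rot: [0.002, 0.488, 0.873, 0.001]
wrist_force: [0.5, 1.2, -0.5]
opening: 0.0199
finger_force: 0.5
```

```bash
python3 - <<'E'
from h import *
s=observe();m=rot(s["eef_rot"]);print(s["tool_pos"],np.degrees(np.arctan2(m[1,0],m[0,0])),s["joints"],s["opening"],s["wrist_force"])
g=grab("scene");C=cloud(g);m=(np.hypot(C[...,0]-.584,C[...,1]+.046)<.11)&(abs(C[...,2]-.107)<.008);hsv=cv2.cvtColor(g["pixels"],cv2.COLOR_BGR2HSV);H,S=hsv[...,0],hsv[...,1]
m&=((H<8)|(H>172))&(S>130);print(m.sum(),cv2.fitLine(C[m][:,:2].astype(np.float32),cv2.DIST_HUBER,0,.01,.01).ravel() if m.sum()>5 else 0)
E
```

```text
[0.54223515 0.02591301 0.12246086] 121.63139462935166 [-1.12249055e-01  2.19340789e-01  1.70787395e+00  8.99219477e-04
  1.20984277e+00 -6.64641068e-01] 0.019917411021064774 [ 0.48587057  1.18700367 -0.46128303]
20 [0.77001303 0.63802814 0.542763   0.03243608]
```

>>> {"method": "send_rows", "body": {
  "increments": [
    {"xyz": [-0.006, -0.079, 0.01], "twist": -0.18, "fingers": 20},
    {"xyz": [-0.022, -0.156, 0.02], "twist": -0.36, "fingers": 20},
    {"xyz": [-0.05, -0.23, 0.02], "twist": -0.54, "fingers": 20},
    {"xyz": [-0.087, -0.3, 0.02], "twist": -0.72, "fingers": 20},
    {"xyz": [-0.134, -0.364, 0.02], "twist": -0.9, "fingers": 20}
  ]
}}

```text
time: 18.6
tool_pos: [0.5057, -0.0199, 0.1189]
eef_rot: [0.001, 0.157, 0.988, 0.0]
wrist_force: [-0.1, 0.9, 0.1]
opening: 0.0201
finger_force: 0.5
```

>>> {"method": "send_rows", "body": {
  "increments": [
    {"xyz": [-0.005, -0.078, 0], "twist": -0.18, "fingers": 20},
    {"xyz": [-0.015, -0.13, 0], "twist": -0.3, "fingers": 20},
    {"xyz": [-0.03, -0.18, 0], "twist": -0.4, "fingers": 20},
    {"xyz": [-0.04, -0.21, 0], "twist": -0.48, "fingers": 20},
    {"xyz": [-0.045, -0.225, 0], "twist": -0.5, "fingers": 20}
  ]
}}

```text
time: 19.1
tool_pos: [0.5017, -0.0539, 0.1187]
eef_rot: [0.001, -0.036, 0.999, 0.0]
wrist_force: [-0.1, 5.5, 2.4]
opening: 0.0204
finger_force: 2.6
```

```bash
python3 - <<'E'
from h import *
s=observe();m=rot(s["eef_rot"]);print(s["tool_pos"],np.degrees(np.arctan2(m[1,0],m[0,0])),s["joints"],s["opening"],s["wrist_force"],s["finger_force"])
E
```

```text
[ 0.50173843 -0.05392236  0.11872749] -175.85292434683024 [-2.79846257e-01  1.47690228e-01  1.80190934e+00  1.76307933e-03
  1.18972576e+00 -1.92367758e+00] 0.020368160069958948 [-0.09764267  5.5419103   2.39162463] 2.6234565675258636
```

>>> {"method": "send_rows", "body": {
  "increments": [
    {"xyz": [0, 0.015, 0], "twist": 0, "fingers": 32},
    {"xyz": [0, 0.015, 0], "twist": 0, "fingers": 32},
    {"xyz": [0, 0.01, -0.2], "twist": 0, "fingers": 32},
    {"xyz": [0, 0.01, -0.5], "twist": 0, "fingers": 32},
    {"xyz": [0, 0.01, -0.7], "twist": 0, "fingers": 32}
  ]
}}

```text
time: 19.6
tool_pos: [0.5013, -0.0526, 0.225]
eef_rot: [0.001, -0.037, 0.999, -0.001]
wrist_force: [0.8, 0.0, 0.6]
opening: 0.032
finger_force: 0.0
```

>>> {"method": "send_rows", "body": {
  "increments": [
    {"xyz": [-0.5, 0, -0.2], "twist": 0, "fingers": 60},
    {"xyz": [-0.5, 0, -0.2], "twist": 0, "fingers": 60},
    {"xyz": [-0.5, 0, -0.2], "twist": 0, "fingers": 60},
    {"xyz": [-0.5, 0, -0.2], "twist": 0, "fingers": 60}
  ]
}}

```text
time: 20.0
tool_pos: [0.5751, -0.0467, 0.2519]
eef_rot: [-0.0, -0.037, 0.999, -0.0]
wrist_force: [-0.7, 0.8, -0.9]
opening: 0.0593
finger_force: 0.0
```

```bash
python3 - <<'E'
from h import *
s=observe();print(s["time"],s["tool_pos"],s["wrist_force"])
f=grab("wrist");g=grab("scene")
cv2.imwrite("pics/fin.png",np.hstack([f["pixels"][::1],g["pixels"]])[:, ::1][:,:1024:1] if 0 else cv2.resize(np.hstack([f["pixels"],g["pixels"]]),(800,300),interpolation=cv2.INTER_AREA))
for n,g in(("w",f),("s",g)):
    C=cloud(g);hsv=cv2.cvtColor(g["pixels"],cv2.COLOR_BGR2HSV);H,S=hsv[...,0],hsv[...,1]
    m=(np.hypot(C[...,0]-.499,C[...,1]+.051)<.03)&(C[...,2]>.125)&(C[...,2]<.15);q=C[m]
    if m.sum():print(n,"peg",m.sum(),cv2.minEnclosingCircle(q[:,:2].astype(np.float32)),np.median(q,0))
E
```

```text
20.0 [ 0.57508563 -0.04665702  0.25189403] [-0.65989541  0.81519632 -0.86725764]
w peg 164 ((0.4979708790779114, -0.0509607270359993), 0.006926119793206453) [ 0.49800497 -0.05088745  0.13975992]
s peg 36 ((0.4983476996421814, -0.04994114860892296), 0.006703036837279797) [ 0.49755884 -0.04879951  0.13761146]
```

View pics/fin.png

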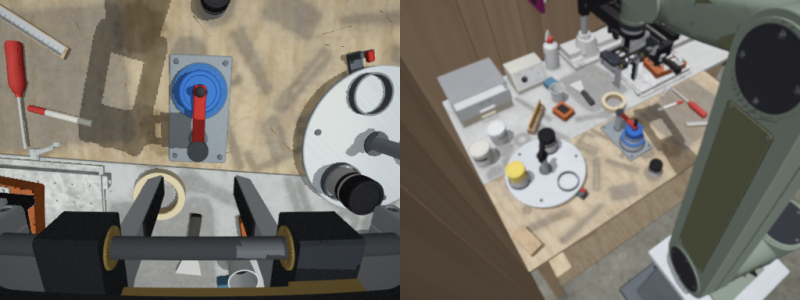

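The clamp peg is at (.498,-.051), over the seat centre. The red arm lies across the blue lid, and the other two pots are standing in their pockets. I'm handing in.

```bash
python3 -c "
from cell import close_job
print(close_job())"
```

```text
the job is handed in; nothing more can be done
None
```

The job is handed in at about 20 s of the 72 s: the blue pot was twisted down onto the seat and the red clamp is closed over its lid, with the yellow and black pots still in their pockets and the arm clear. The hand-in returned no verdict.

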